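# Unclamp a slide cassette, pinch its two catches and hold it lifted free

### The job

Swing the clamp arm (red cross handle) of the white docking station up over centre and right back until it stays open by itself, while the blue slide cassette stays down in its dock. Then pinch the cassette's two orange side catches together with the fingers, lift the cassette straight up well clear of the dock's rails, and finish while still holding it there, above its dock, by the pinched catches, upright and still in the air. Leave the other things on the worktop where they are.

Things in the scene. Friction and masses are not known exactly. Their poses are not given: they have to be found in the camera images.
- dock: White docking station fixed to the worktop, base plate 170 x 90 x 8 mm, x = -75 to +95 mm. Origin: on the worktop under the centre of the cassette's seat; z up, x from the clamp's handle end (front) to its hinge end, y across: parallel to the hinge line and to the line along which the catches are pinched. The hinge bracket (x = 52 to 72, y = +-15 mm) is 106 mm high.
- clamp (a joint): Clamp arm's hinge, rad: 0 = closed, arm level over the cassette; grows as the handle end swings up and back (towards dock +x); 1.57 = arm upright; 2.3 = fully open at its stop. No spring: its weight (150 g) keeps it shut, and past about 1.8 it falls open and stays. Steel arm 12 x 12 mm; its rubber foot stands 1 mm above the cassette when closed. Open means above 1.9.
- clamp_handle (a point): Centre of the red cross handle at the clamp arm's free end: a cylinder 18 mm in diameter, 36 mm long, axis along dock y, 120 mm from the hinge line. Can be pinched from above on its two end faces and turns between the fingers while swung. Closed, it lies at dock x = -58 mm, 95 mm above the worktop.
- clamp_hinge (a point): Point on the clamp's hinge line, at dock (62, 0, 95) mm; the hinge line is dock y.
- cassette: Blue slide cassette, loose, about 230 g in all: body 70 (x) x 32 (y) x 68 mm high with glass slides showing at the top and an orange catch on each long side. Origin: centre of its underside; axes like the dock's. When seated its underside is 8 mm above the worktop, centred on the dock's origin.
- cassette_grip (a point): Point midway between the two thumb pads of the catches, 59 mm above the cassette's underside (67 mm above the worktop when seated): pinch the pads here along the cassette's y.
- catch_left_pad (a point): Centre of the outer face of the left (+y) catch's thumb pad, orange with black ribs, 26 mm (x) x 26 mm (z); with the catches sprung out the pads' outer faces are 56 mm apart, fully pinched 44 mm.
- catch_right_pad (a point): The same on the right (-y) side.
- catch_left (a joint): Left catch, m: 0 = sprung out (hook under the rail), 0.006 = pressed fully in towards the cassette body. The hook is clear of the rail from about 0.003; press both fully. Spring 1.8 N at rest to 3.6 N fully in.
- catch_right (a joint): The same for the right catch.
- petri_dish: Bystander: round clear dish with pink contents, 62 mm in diameter, 15 mm high; origin centre of its underside. The one nearest the front edge, left of the dock. Leave alone.
- bottle_dye: Bystander: small brown bottle with black cap, 44 mm in diameter, 78 mm high; origin centre of its underside. The one left of and behind the dock. Leave alone.
- vial: Bystander: small vial with black cap, 27 mm in diameter, 74 mm high; origin centre of its underside. Leave alone.
- timer: Bystander: small white timer with red and green buttons, 62 x 62 x 20 mm; origin centre of its underside. The one in front of the analyser. Leave alone.
- marker_blue: Bystander: blue marker pen lying down, 127 x 12 x 12 mm; origin centre of its underside. Leave alone.
- dock_rail (a point): Top of the left latch rail. Rails on both sides (dock y = +-27 to 37 mm, 44 mm long in x, 36 mm high) hold the catches' hooks under an undercut whose underside is 24 mm above the worktop. Corner guides round the cassette are 30 mm high, 2 mm play.

How it is judged:
On the way, in this order (a step that is already met when the one before it is completed fails the run):
1. clamp arm swung over centre and back, cassette still seated (value of joint clamp above 1.9 rad and z of cassette in the frame of dock below 0.014 m), for 0.2 s.
2. both catches pinched in while the cassette is still in the dock (value of joint each of catch_left, catch_right above 0.003 m and z of cassette in the frame of dock below 0.016 m and contact force between the fingers and cassette above 2 N), for 0.05 s.
At the end, for the whole second after the job is handed in: Ends holding: cassette in the fingers, underside at least 42 mm above the worktop and within 100 mm sideways of its seat, both catches pressed in over 3 mm, not touching the dock, within 0.3 rad of upright, slower than 0.03 m/s; clamp open beyond 1.9 rad (value of joint clamp above 1.9 rad and z of cassette in the frame of dock above 0.042 m and horizontal distance between cassette and dock below 0.1 m and value of joint each of catch_left, catch_right above 0.003 m and contact force between the fingers and cassette above 2 N and contact force between cassette and dock below 0.1 N and angle between cassette's own z axis and vertical below 0.3 rad and linear speed of cassette below 0.03 m/s); the arm keeps its last pose, push and grip.
It fails at once if a bystander is moved more than 30 mm (distance of any of petri_dish, bottle_dye, vial, timer, marker_blue from where it was at the start of the episode above 0.03 m).
It also fails if it takes over 48 s, if anything falls off the work surface, if the arm or the gripper's body presses on something with over 40 N, if the wrist force passes 120 N, or if a joint passes its speed limit or range.

### The arm

A 7-joint arm with a two-finger parallel gripper is mounted at the origin on a cart in front of the work surface, level with it; the furniture and walls round the work are solid. World frame = base frame: x ahead of the robot, y to its left, z up, the work surface at z = 0. Lengths are in m, angles in rad, forces in N, time in s.
With the tool pointing down it reaches from about 0.425 to 0.875 m from the base axis. Payload 9.9 kg.
Tool frame: the origin (TCP) lies at the very end of the fingers, on their centre line; the grasp point (between the pads) lies 19 mm behind it; z points along the fingers, y is the direction in which the jaws open and shut (so a half turn about z gives the same grasp; the last joint's range is limited). The gripper opens to 85 mm and grips with 20 to 120 N. Pads are 22 mm wide; open, the fingers measure 114 mm over their backs; the gripper's body (76 mm by 85 mm) begins 54 mm behind the grasp point. The pads swing forward as they close: fully open they stand 13 mm farther back than shut.
Start: joints at [-1.418, 0.576, 0.025, 1.437, -0.015, 1.129, -0.057], TCP at [0.158, 0.656, 0.231] pointing down, gripper open.
Joint ranges: [-2.76, 2.76], [-0.34, 2.15], [-1.52, 1.57], [0.19, 2.46], [-1.09, 4.23], [0.17, 1.99], [-2.82, 2.82]. Speed limits (rad/s): [2.22, 2.22, 3.01, 3.01, 3.14, 3.14, 3.14].

### API

Orientations are given as a 3x3 rotation matrix whose columns are the frame's x, y, z axes.
In Python, from rig import arm gives the robot as it stands.
- The arm moves only by the tool jog_arm, never from a script. Its argument "increments" is a list of rows, each a list of 7 numbers: the turn, a rotation vector about the tool's x, y, z in rad, then the shift along the tool's x, y, z in cm, then the closure in counts, from 0 (fully open) to 255 (shut). In form: [[ax, ay, az, x, y, z, hand], ...]. A call has 1 to 12 rows; each row is the pose to reach, as a shift and turn from the pose commanded when the call began, along the tool's axes at that moment; what a row does not reach only later rows make up. A row lasts 1/12 s, in which the tool goes at most 41.7 mm and 7.16 degrees, less where a joint would pass 70% of its speed; a pose out of reach is approached as far as the arm can. A call with a gripper value outside its range is refused whole. The fingers move at their own pace and stop on an object; "newtons" is the grip in N (left out, the last holds). Time passes only in rows, so rows that repeat a pose let the fingers close. It gives the time, the measured TCP pose, the force and the opening at its end, in the units of the state.
- arm.read_state(): the state, without advancing time (a new reading comes with each control period).
- arm.read_camera(name): name is "scene" or "top"; returns a dict with "img" (384x512x3 uint8, blue, green, red), "depth" (384x512 float32, m along the optical axis (not along the pixel's ray), 0 where there is no reading), "fx", "fy", "cx", "cy" (pixels), "R" (3x3) and "t" (3): a world point X has camera coordinates R X + t. Camera axes: x right, y down, z forward; pixel columns grow to the right and rows downward; lengths in m; the calibration is good to about 2 mm. A picture is of the moment at which its call begins.
- arm.job_done(): hands the job in, once; it reports no verdict.
The state is a dict: "time": time; "q": joint angles; "joint_vel": joint speeds; "tau": joint torques, N m; "ee_pos": TCP position; "orientation": TCP orientation; "force": force on the tool from outside, world axes, zero at the start; "ft_torque": the same for the moment, N m; "grip_width": finger opening in m.
Only numpy, scipy, OpenCV 4.12 (cv2) and the standard library are available. Lean on these libraries where they do the work, as an engineer would, in place of code of your own. Each camera call takes 0.05 s, during which the arm holds its last target.

## Working session

There is one attempt and no reset: what is moved stays moved. The work goes in short steps, Python scripts to look and compute and a tool call to move; the robot and the scene stay as the last step left them, time stands still between calls to the robot, and variables do not carry over. Pictures are saved under pics/ and viewed, and the job is handed in when it is done.

Besides the shell and the picture viewer there is one more tool, called after "Request:" as a command line: name --pt "numbers of a row" for each row, then --argument value for the rest. jog_arm: Moves the arm, as the interface text tells. Its arguments: {"type":"object","properties":{"increments":{"type":"array","items":{"type":"array","items":{"type":"number"}}},"newtons":{"type":"number"}},"required":["increments"]}

```bash
ls; mkdir -p pics; python3 - <<'E'
from rig import arm
import cv2,numpy as np
s=arm.read_state();print({k:np.round(v,3).tolist() for k,v in s.items()})
for n in("scene","top"):
    c=arm.read_camera(n);cv2.imwrite(f"pics/{n}0.png",c["img"]);np.savez(f"{n}0.npz",**c)
    print(n,c["fx"],c["cx"],c["cy"],(-c["R"].T@c["t"]).round(3),c["R"].round(3).tolist())
E
```

```text
pics
{'time': 0.0, 'q': [-1.418, 0.577, 0.025, 1.438, -0.015, 1.129, -0.057], 'joint_vel': [0.003, -0.001, -0.0, -0.0, 0.003, 0.001, 0.001], 'tau': [-0.0, -76.577, 2.25, -28.596, 0.015, 0.013, 0.0], 'ee_pos': [0.158, 0.656, 0.23], 'orientation': [[-0.972, 0.235, -0.0], [0.235, 0.972, -0.002], [-0.0, -0.002, -1.0]], 'force': [-0.321, 0.254, 0.346], 'ft_torque': [-0.007, -0.016, 0.03], 'grip_width': 0.086}
scene 484.46362041055755 254.73101135202396 191.2468663386883 [-0.492  0.853  0.7  ] [[-0.464, -0.886, -0.007], [-0.396, 0.214, -0.893], [0.792, -0.412, -0.45]]
top 490.8281855537053 255.69837995735674 195.14653628735533 [0.26  0.295 1.619] [[0.007, -1.0, -0.005], [-0.98, -0.006, -0.2], [0.2, 0.006, -0.98]]
```

View pics/scene0.png

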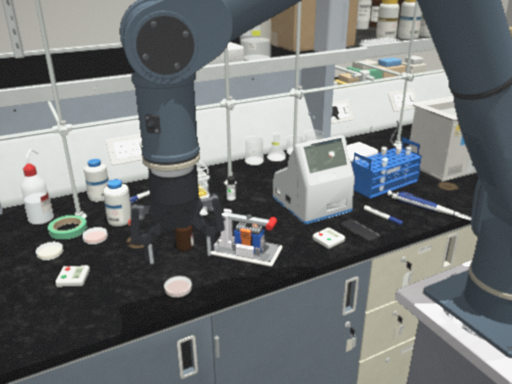

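View pics/top0.png

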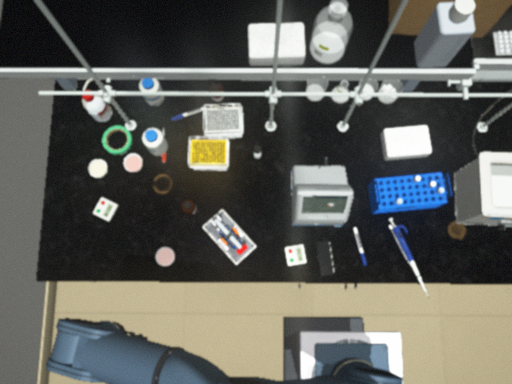

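```bash
cat > h.py <<'E'
import numpy as np,cv2
def load(n,k): return dict(np.load(f"{n}{k}.npz"))
def ray(c,u,v,z):
    d=c["R"].T@np.array([(u-c["cx"])/c["fx"],(v-c["cy"])/c["fy"],1]);o=-c["R"].T@c["t"]
    return o+d*(z-o[2])/d[2]
def pt(c,u,v):
    d=c["depth"][int(v),int(u)];return c["R"].T@(np.array([(u-c["cx"])/c["fx"]*d,(v-c["cy"])/c["fy"]*d,d])-c["t"])
def proj(c,X):
    p=c["R"]@np.array(X)+c["t"];return np.array([c["fx"]*p[0]/p[2]+c["cx"],c["fy"]*p[1]/p[2]+c["cy"]])
def snap(n,k):
    from rig import arm
    c=arm.read_camera(n);np.savez(f"{n}{k}.npz",**c);return c
E
python3 - <<'E'
from h import *
t=load("top",0);s=load("scene",0)
a=cv2.resize(t["img"][195:280,185:275],None,fx=6,fy=6,interpolation=cv2.INTER_CUBIC)
b=cv2.resize(s["img"][190:270,195:295],None,fx=6,fy=6,interpolation=cv2.INTER_CUBIC)
cv2.imwrite("pics/a.png",a);cv2.imwrite("pics/b.png",b)
for n,c,(r0,r1,c0,c1) in (("top",t,(195,280,185,275)),("scene",s,(190,270,195,295))):
    h=cv2.cvtColor(c["img"],cv2.COLOR_BGR2HSV)
    for nm,lo,hi in(("red",(0,170,100),(6,255,255)),("orange",(7,150,100),(18,255,255)),("white",(0,0,150),(180,50,255))):
        m=cv2.inRange(h,lo,hi);k=np.zeros_like(m);k[r0:r1,c0:c1]=m[r0:r1,c0:c1]
        nn,l,st,ce=cv2.connectedComponentsWithStats(k)
        for i in range(1,nn):
            if st[i,4]>5:
                print(n,nm,st[i].tolist(),ce[i].round(1), pt(c,*ce[i].round()).round(3))
                if nm=="white" and st[i,4]>200: print(cv2.minAreaRect(np.argwhere(l==i)[:,::-1].astype(np.float32)))
E
```

```text
top red [237, 245, 10, 9, 37] [241.8 249.1] [0.399 0.345 0.107]
top orange [233, 229, 5, 6, 14] [235.1 231.2] [0.458 0.369 0.086]
top orange [222, 238, 5, 6, 10] [224.  240.5] [0.437 0.408 0.015]
top white [202, 209, 55, 56, 991] [228.6 236.3] [0.439 0.386 0.11 ]
((228.93212890625, 236.4253387451172), (52.06486892700195, 28.386789321899414), 47.72631072998047)
scene red [266, 217, 11, 13, 84] [271.2 223. ] [0.39  0.35  0.103]
scene orange [241, 229, 10, 16, 126] [245.8 236.7] [0.422 0.403 0.061]
scene white [200, 190, 10, 10, 42] [205.2 195.9] [0.668 0.41  0.065]
scene white [227, 190, 8, 10, 70] [230.7 194.8] [0.722 0.304 0.018]
scene white [277, 190, 4, 4, 14] [278.5 191.5] [0.645 0.181 0.033]
scene white [200, 207, 8, 8, 48] [203.6 211. ] [0.676 0.413 0.013]
scene white [208, 209, 74, 57, 1321] [241.1 244.7] [0.432 0.412 0.035]
((245.07379150390625, 242.18853759765625), (71.28849029541016, 48.72811508178711), 23.629377365112305)
scene white [248, 217, 21, 7, 92] [257.9 220.1] [0.42  0.37  0.102]
scene white [237, 224, 23, 7, 62] [248.4 227.5] [0.438 0.389 0.075]
```

View pics/a.png

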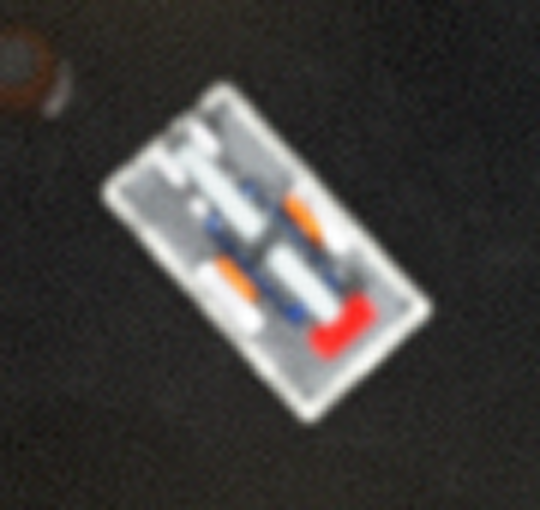

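View pics/b.png

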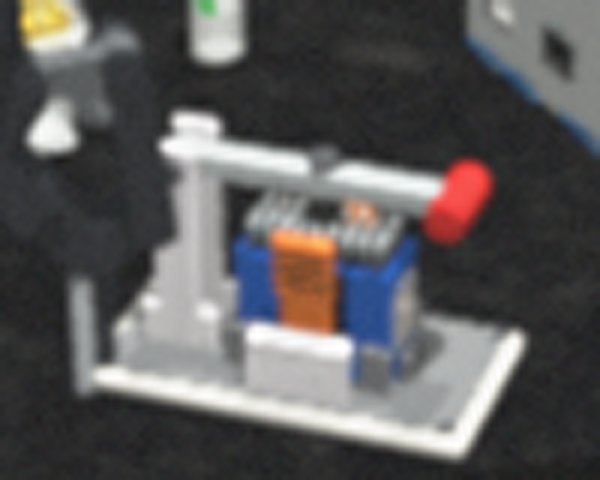

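```bash
python3 - <<'E'
from h import *
t=load("top",0);s=load("scene",0)
# base plate contour (bright plate incl. all inside)
C=[(222,82),(432,308),(308,420),(105,190)]
P=np.array([ray(t,185+(u+.5)/6-.5,195+(v+.5)/6-.5,0.008) for u,v in C]);print(P.round(4))
print(np.linalg.norm(P-np.roll(P,-1,0),axis=1))
S=[(525,340),(458,455)]
for u,v in S: print("scene",ray(s,195+(u+.5)/6-.5,190+(v+.5)/6-.5,0.008).round(4))
f=(P[1]+P[2])/2;b=(P[0]+P[3])/2;ax=(b-f)/np.linalg.norm(b-f);
ax2=P[0]-P[1]+P[3]-P[2];ang=np.arctan2(ax2[1],ax2[0])
w=P[3]-P[0]+P[2]-P[1];ang2=np.arctan2(w[1],w[0])-np.pi/2
print("ang",np.degrees([ang,ang2]))
cen=P.mean(0);e=np.array([np.cos(ang),np.sin(ang),0]);o=cen-0.01*e;o[2]=0;print("origin",o)
n=np.array([-e[1],e[0],0])
L=lambda x,y,z:o+x*e+y*n+np.array([0,0,z])
for nm,c,(u,v) in(("top red",t,(343,325)),):
    p=ray(c,185+(u+.5)/6-.5,195+(v+.5)/6-.5,0.104);print(nm,p,"pred",L(-.058,0,.104))
for nm,X in dict(handle=(-.058,0,.095),padl=(0,.028,.067),padr=(0,-.028,.067),hinge=(.062,0,.106),cr=(-.075,.045,.008),cr2=(-.075,-.045,.008)).items():
    print(nm,L(*X).round(4),proj(t,L(*X)).round(1),proj(s,L(*X)).round(1))
E
```

```text
[[0.5437 0.4185 0.008 ]
 [0.4189 0.3009 0.008 ]
 [0.3577 0.3679 0.008 ]
 [0.4828 0.4818 0.008 ]]
[0.1713915  0.09068972 0.16918956 0.08781659]
scene [0.4135 0.3033 0.008 ]
scene [0.3534 0.3703 0.008 ]
ang [42.80392082 43.15098616]
origin [0.44346284 0.38546472 0.        ]
top red [0.40042808 0.34623657 0.104     ] pred [0.40090921 0.34605421 0.104     ]
handle [0.4009 0.3461 0.095 ] [241.9 248.9] [270.3 223.4]
padl [0.4244 0.406  0.067 ] [223.4 242.1] [244.4 234.8]
padr [0.4625 0.3649 0.067 ] [236.5 230.3] [252.  223.9]
hinge [0.489  0.4276 0.106 ] [216.  220.1] [225.  211.8]
cr [0.3579 0.3675 0.008 ] [236.  264.5] [271.  264.2]
cr2 [0.419  0.3015 0.008 ] [256.4 245.9] [281.6 245. ]
```

Request:
jog_arm --pt "0 0 -0.08 -2.6 -2.0 0 0" --pt "0 0 -0.16 -5.2 -4.1 0 0" --pt "0 0 -0.25 -7.7 -6.1 0 0" --pt "0 0 -0.33 -10.3 -8.1 0 0" --pt "0 0 -0.41 -12.9 -10.2 0 0" --pt "0 0 -0.49 -15.5 -12.2 0 0" --pt "0 0 -0.58 -18.0 -14.2 0 0" --pt "0 0 -0.66 -20.6 -16.3 0 0" --pt "0 0 -0.74 -23.2 -18.3 0 0" --pt "0 0 -0.82 -25.8 -20.3 0 0" --pt "0 0 -0.91 -28.3 -22.4 0 0" --pt "0 0 -0.99 -30.9 -24.4 0 0" --newtons 30

```text
time: 1.1
ee_pos: [0.402, 0.3448, 0.2311]
orientation: [[-0.726, -0.687, -0.0], [-0.687, 0.726, -0.001], [0.001, -0.0, -1.0]]
force: [0.2, 0.9, -0.3]
grip_width: 0.0854
```

```bash
python3 - <<'E'
from h import *
s=snap("scene",1);t=snap("top",1)
b=cv2.resize(s["img"][120:270,170:330],None,fx=4,fy=4,interpolation=cv2.INTER_CUBIC)
a=cv2.resize(t["img"][180:290,170:300],None,fx=4,fy=4,interpolation=cv2.INTER_CUBIC)
cv2.imwrite("pics/b1.png",b);cv2.imwrite("pics/a1.png",a)
from rig import arm
print(arm.read_state()["q"].round(3))
E
```

```text
[-0.663  0.364 -0.177  1.815  0.08   0.971  1.446]
```

View pics/b1.png

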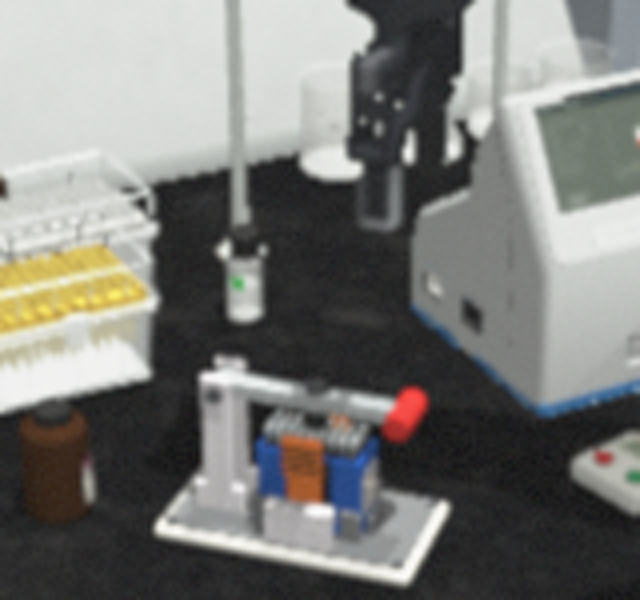

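View pics/a1.png

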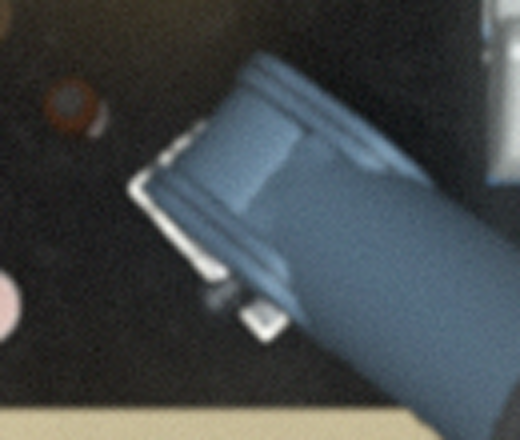

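Request:
jog_arm --pt "0 0 0 0 0.1 2.5 0" --pt "0 0 0 0 0.1 5 0" --pt "0 0 0 0 0.1 7.5 0" --pt "0 0 0 0 0.1 10 0" --pt "0 0 0 0 0.1 12.5 0" --pt "0 0 0 0 0.1 14.2 0" --pt "0 0 0 0 0.1 15.2 0" --pt "0 0 0 0 0.1 15.2 0"

```text
time: 1.87
ee_pos: [0.3997, 0.3467, 0.0774]
orientation: [[-0.729, -0.684, -0.003], [-0.684, 0.729, -0.002], [0.004, 0.0, -1.0]]
force: [-1.0, 0.7, 0.4]
grip_width: 0.0857
```

```bash
python3 - <<'E'
from h import *
s=snap("scene",2)
b=cv2.resize(s["img"][150:270,190:320],None,fx=5,fy=5,interpolation=cv2.INTER_CUBIC)
cv2.imwrite("pics/b2.png",b)
E
```

```text
(no output)
```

View pics/b2.png

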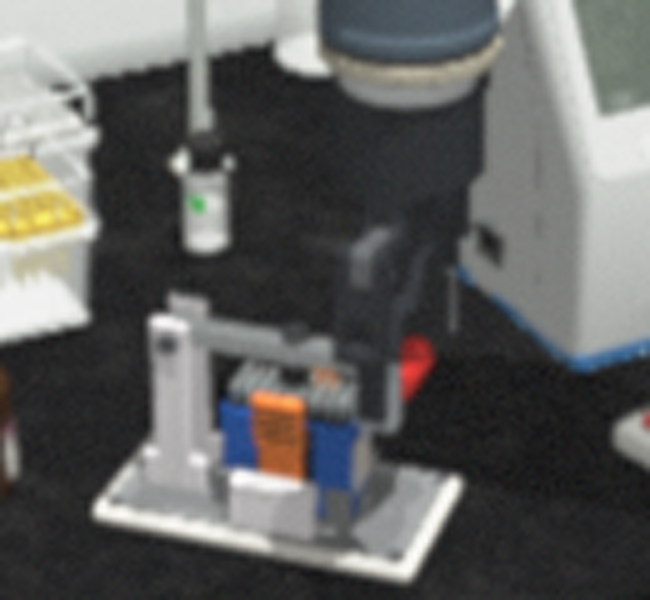

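Request:
jog_arm --pt "0 0 0 0 0 0 80" --pt "0 0 0 0 0 0 120" --pt "0 0 0 0 0 0 160" --pt "0 0 0 0 0 0 200" --pt "0 0 0 0 0 0 230" --pt "0 0 0 0 0 0 230" --pt "0 0 0 0 0 0 230" --pt "0 0 0 0 0 0 230" --newtons 30

```text
time: 2.58
ee_pos: [0.4023, 0.3463, 0.0805]
orientation: [[-0.73, -0.683, 0.002], [-0.683, 0.73, -0.0], [-0.002, -0.002, -1.0]]
force: [2.2, -4.7, 9.6]
grip_width: 0.0355
```

```bash
python3 - <<'E'
from h import *
s=snap("scene",3)
b=cv2.resize(s["img"][150:270,190:320],None,fx=5,fy=5,interpolation=cv2.INTER_CUBIC)
cv2.imwrite("pics/b3.png",b)
import math
# plan: handle in tool frame, x tool = -dock x, z tool = -z
for th in [.25,.5,.75,1,1.25,1.5,1.65,1.8,1.9,2.0,2.1]:
    print(th, "x %.1f z %.1f"%(-(12-12*math.cos(th)), -12*math.sin(th)))
E
```

```text
0.25 x -0.4 z -3.0
0.5 x -1.5 z -5.8
0.75 x -3.2 z -8.2
1 x -5.5 z -10.1
1.25 x -8.2 z -11.4
1.5 x -11.2 z -12.0
1.65 x -12.9 z -12.0
1.8 x -14.7 z -11.7
1.9 x -15.9 z -11.4
2.0 x -17.0 z -10.9
2.1 x -18.1 z -10.4
```

View pics/b3.png

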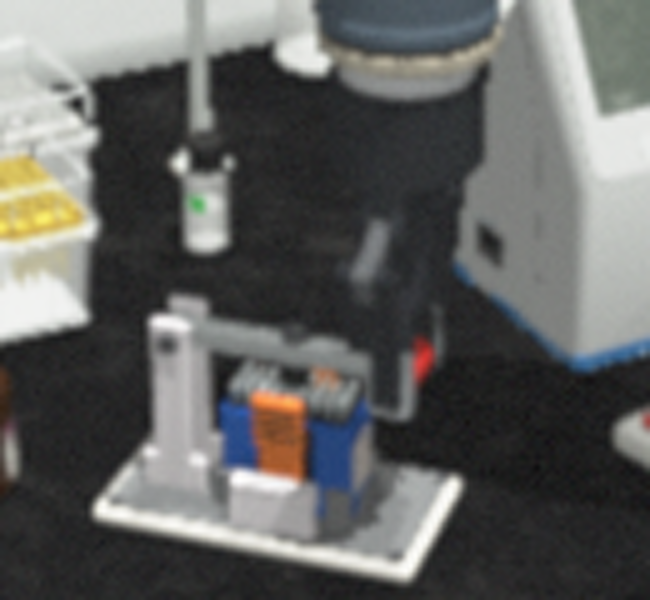

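Request:
jog_arm --pt "0 0 0 0 0 -0.6 230" --pt "0 0 0 -0.1 0 -1.8 230" --pt "0 0 0 -0.4 0 -3.0 230" --pt "0 0 0 -0.9 0 -4.5 230" --pt "0 0 0 -1.5 0 -5.8 230" --pt "0 0 0 -2.3 0 -7.0 230" --pt "0 0 0 -3.2 0 -8.2 230" --pt "0 0 0 -4.3 0 -9.2 230" --pt "0 0 0 -5.5 0 -10.1 230" --pt "0 0 0 -6.8 0 -10.8 230" --pt "0 0 0 -8.2 0 -11.4 230" --pt "0 0 0 -8.2 0 -11.4 230"

```text
time: 3.63
ee_pos: [0.4633, 0.4027, 0.1946]
orientation: [[-0.731, -0.683, 0.003], [-0.683, 0.731, -0.001], [-0.001, -0.002, -1.0]]
force: [-0.2, -6.5, 5.9]
grip_width: 0.0357
```

```bash
python3 - <<'E'
from h import *
s=snap("scene",4)
b=cv2.resize(s["img"][120:270,170:330],None,fx=4,fy=4,interpolation=cv2.INTER_CUBIC)
cv2.imwrite("pics/b4.png",b)
E
```

```text
(no output)
```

View pics/b4.png

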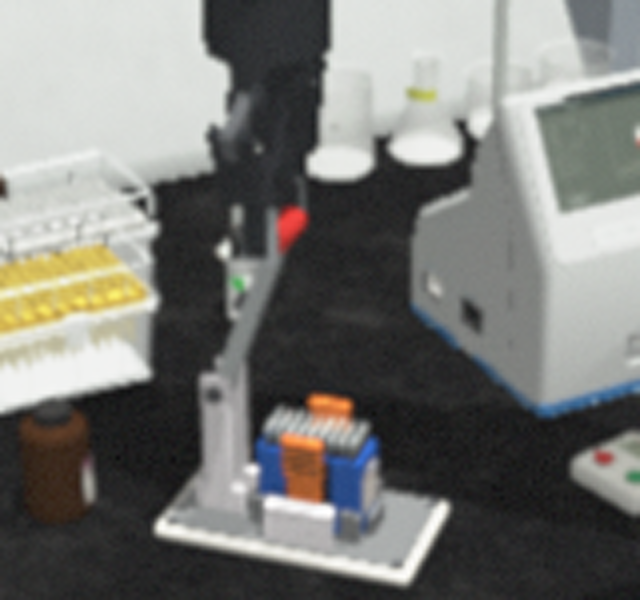

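Request:
jog_arm --pt "0 0 0 -0.8 0 -0.2 230" --pt "0 0 0 -1.8 0 -0.4 230" --pt "0 0 0 -3.5 0 -0.6 230" --pt "0 0 0 -5.3 0 -0.5 230" --pt "0 0 0 -7.1 0 -0.1 230" --pt "0 0 0 -8.2 0 0.3 230" --pt "0 0 0 -9.4 0 0.75 230" --pt "0 0 0 -10.4 0 1.4 230" --pt "0 0 0 -10.4 0 1.4 230"

```text
time: 4.43
ee_pos: [0.5407, 0.4742, 0.1799]
orientation: [[-0.731, -0.682, 0.005], [-0.682, 0.731, 0.001], [-0.004, -0.003, -1.0]]
force: [5.8, -3.9, 6.4]
grip_width: 0.0352
```

```bash
python3 - <<'E'
from h import *
s=snap("scene",5)
b=cv2.resize(s["img"][120:270,170:330],None,fx=4,fy=4,interpolation=cv2.INTER_CUBIC)
cv2.imwrite("pics/b5.png",b)
E
```

```text
(no output)
```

View pics/b5.png

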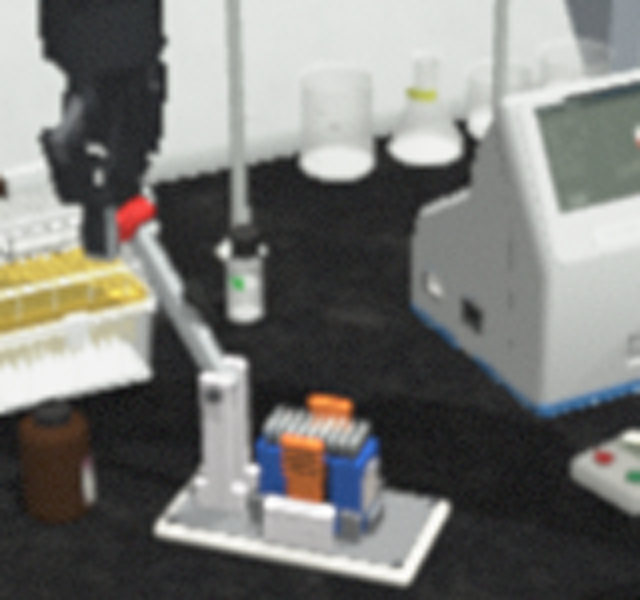

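Request:
jog_arm --pt "0 0 0 0 0 0 120" --pt "0 0 0 0 0 0 60" --pt "0 0 0 0 0 0 0" --pt "0 0 0 0 0 0 0" --pt "0 0 0 0 0 0 0" --pt "0 0 0 0 0 -2 0" --pt "0 0 0 0 0 -4.5 0" --pt "0 0 0 0 0 -7 0" --pt "0 0 0 0 0 -8 0" --pt "0 0 0 0 0 -8 0"

```text
time: 5.32
ee_pos: [0.5372, 0.4755, 0.2624]
orientation: [[-0.729, -0.684, 0.003], [-0.684, 0.729, 0.004], [-0.005, 0.0, -1.0]]
force: [-0.4, -0.4, -0.4]
grip_width: 0.0853
```

```bash
python3 - <<'E'
from h import *
s=snap("scene",6);t=snap("top",6)
b=cv2.resize(s["img"][120:270,170:330],None,fx=4,fy=4,interpolation=cv2.INTER_CUBIC)
cv2.imwrite("pics/b6.png",b)
h=cv2.cvtColor(s["img"],cv2.COLOR_BGR2HSV);m=cv2.inRange(h,(7,150,100),(18,255,255))
nn,l,st,ce=cv2.connectedComponentsWithStats(m)
for i in range(1,nn):
    if st[i,4]>20 and 180<ce[i][0]<300: print(st[i],ce[i].round(1))
o=np.array([.4435,.3855,0]);a=np.radians(43);e=np.array([np.cos(a),np.sin(a),0]);n=np.array([-e[1],e[0],0])
print(proj(s,o+n*.028+[0,0,.067]),proj(s,o+n*.025+[0,0,.080]),proj(s,o-n*.025+[0,0,.080]))
E
```

```text
[247 218  11   6  53] [252.1 220.6]
[241 229  10  16 128] [245.8 236.6]
[244.37409922 234.83432566] [244.71348684 229.71547198] [251.55270975 220.0270736 ]
```

View pics/b6.png

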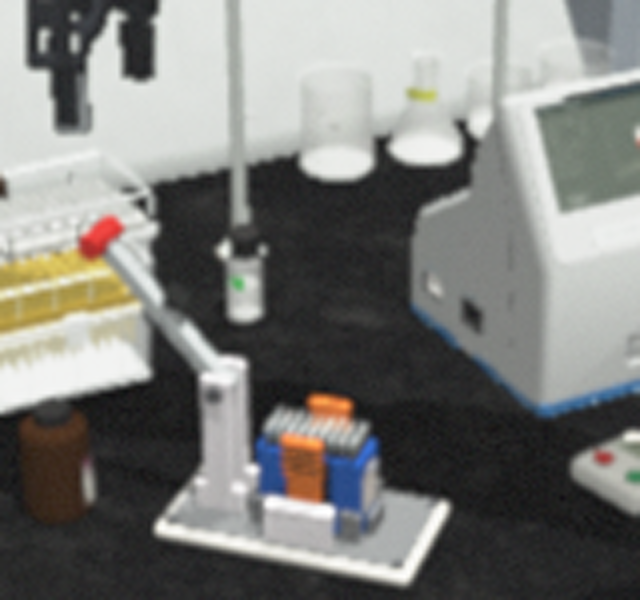

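Request:
jog_arm --pt "0 0 0 2 0 0 0" --pt "0 0 0 4.5 0 0 0" --pt "0 0 0 7 -0.1 0 0" --pt "0 0 0 9.5 -0.1 0 0" --pt "0 0 0 12 -0.1 0 0" --pt "0 0 0 13 -0.1 1 0" --pt "0 0 0 13 -0.1 3.5 0" --pt "0 0 0 13 -0.1 6 0" --pt "0 0 0 13 -0.1 8.5 0" --pt "0 0 0 13 -0.1 11 0" --pt "0 0 0 13 -0.1 13 0" --pt "0 0 0 13 -0.1 13 0"

```text
time: 6.42
ee_pos: [0.4397, 0.3822, 0.124]
orientation: [[-0.729, -0.684, -0.007], [-0.684, 0.729, -0.006], [0.009, -0.0, -1.0]]
force: [0.0, -0.3, 0.3]
grip_width: 0.0851
```

```bash
python3 - <<'E'
from h import *
s=snap("scene",7);t=load("top",0)
b=cv2.resize(s["img"][120:270,170:330],None,fx=4,fy=4,interpolation=cv2.INTER_CUBIC)
cv2.imwrite("pics/b7.png",b)
o=np.array([.4435,.3855,0]);a=np.radians(43);e=np.array([np.cos(a),np.sin(a),0]);n=np.array([-e[1],e[0],0])
print(proj(t,o+n*.025+[0,0,.080]),proj(t,o-n*.025+[0,0,.080]))
from rig import arm; print(arm.read_state()["ee_pos"])
E
```

```text
[223.79597576 241.04799245] [235.59475976 230.33273933]
[0.44057993 0.38315171 0.12638984]
```

View pics/b7.png

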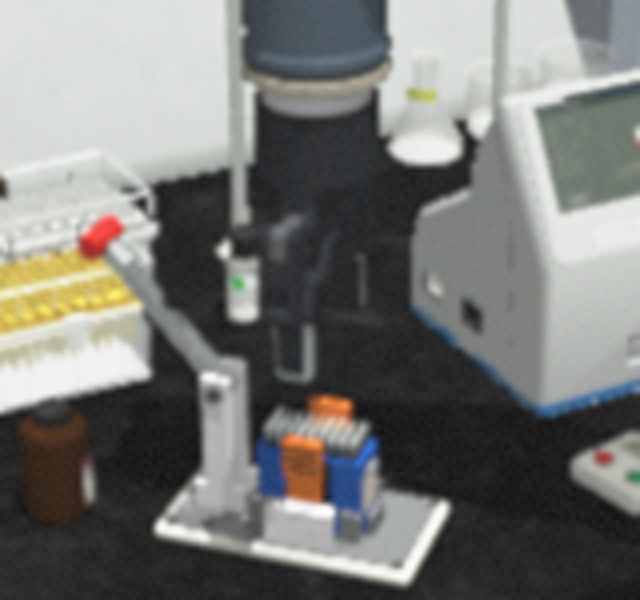

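Request:
jog_arm --pt "0 0 0 -0.1 0 0 0" --pt "0 0 0 -0.1 0 1.5 0" --pt "0 0 0 -0.1 0 3.5 0" --pt "0 0 0 -0.1 0 5.5 0" --pt "0 0 0 -0.1 0 7 0" --pt "0 0 0 -0.1 0 8 0" --pt "0 0 0 -0.1 0 8 0" --pt "0 0 0 -0.1 0 8 0"

```text
time: 7.13
ee_pos: [0.4434, 0.3858, 0.05]
orientation: [[-0.729, -0.684, 0.0], [-0.684, 0.729, 0.0], [-0.001, -0.0, -1.0]]
force: [-0.2, 0.7, 0.5]
grip_width: 0.0854
```

```bash
python3 - <<'E'
from h import *
s=snap("scene",8)
b=cv2.resize(s["img"][120:270,170:330],None,fx=4,fy=4,interpolation=cv2.INTER_CUBIC)
cv2.imwrite("pics/b8.png",b)
from rig import arm; q=arm.read_state(); print(q["ee_pos"],q["force"],q["orientation"].round(3).tolist())
E
```

```text
[0.44364036 0.38603389 0.05044774] [-0.46608582 -0.46029219  0.50720597] [[-0.73, -0.684, 0.001], [-0.684, 0.73, 0.001], [-0.002, -0.0, -1.0]]
```

View pics/b8.png

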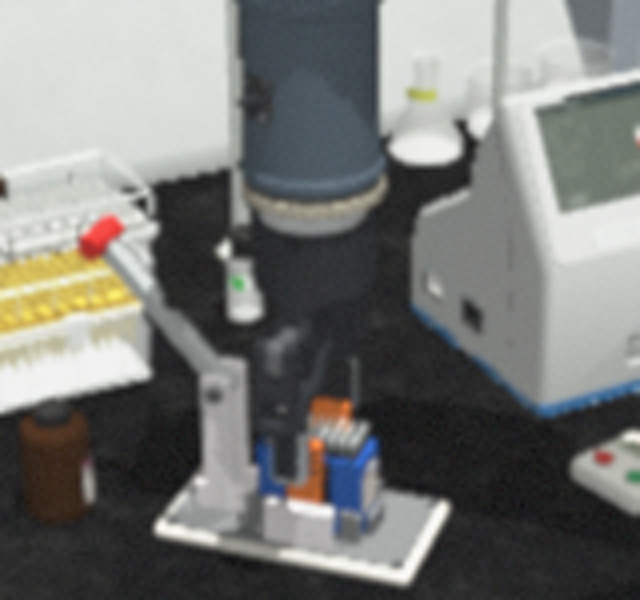

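Request:
jog_arm --pt "0 0 0 0.15 0 0.2 0" --pt "0 0 0 0.15 0 0.3 60" --pt "0 0 0 0.15 0 0.3 90" --pt "0 0 0 0.15 0 0.3 120" --pt "0 0 0 0.15 0 0.3 150" --pt "0 0 0 0.15 0 0.3 180" --pt "0 0 0 0.15 0 0.3 220" --pt "0 0 0 0.15 0 0.3 220" --pt "0 0 0 0.15 0 0.3 220" --pt "0 0 0 0.15 0 0.3 220" --newtons 40

```text
time: 8.02
ee_pos: [0.4428, 0.3842, 0.0474]
orientation: [[-0.73, -0.683, 0.002], [-0.683, 0.73, 0.0], [-0.001, -0.001, -1.0]]
force: [0.0, -3.0, 11.7]
grip_width: 0.0387
```

```bash
python3 - <<'E'
from h import *
s=snap("scene",9)
b=cv2.resize(s["img"][120:270,170:330],None,fx=4,fy=4,interpolation=cv2.INTER_CUBIC)
cv2.imwrite("pics/b9.png",b)
from rig import arm; q=arm.read_state(); print(q["ee_pos"],q["force"],q["grip_width"])
E
```

```text
[0.44281462 0.38426666 0.04743107] [ 0.05016038 -3.20796737 11.14143678] 0.03905257258869191
```

View pics/b9.png

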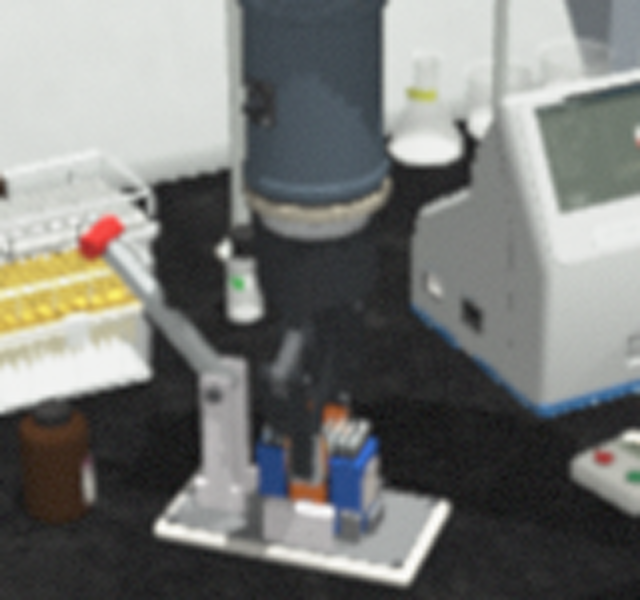

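Request:
jog_arm --pt "0 0 0 0 0 0 220" --pt "0 0 0 0 0 -0.3 220" --pt "0 0 0 0 0 -0.8 220" --pt "0 0 0 0 0 -1.5 220" --pt "0 0 0 0 0 -2.2 220" --pt "0 0 0 0 0 -2.9 220" --pt "0 0 0 0 0 -2.9 220"

```text
time: 8.65
ee_pos: [0.4426, 0.3851, 0.077]
orientation: [[-0.729, -0.684, 0.002], [-0.684, 0.729, 0.002], [-0.002, 0.0, -1.0]]
force: [0.0, 1.0, -2.7]
grip_width: 0.0388
```

```bash
python3 - <<'E'
from h import *
s=snap("scene",10)
b=cv2.resize(s["img"][120:270,170:330],None,fx=4,fy=4,interpolation=cv2.INTER_CUBIC)
cv2.imwrite("pics/b10.png",b)
from rig import arm; q=arm.read_state(); print(q["ee_pos"],q["force"],q["grip_width"])
E
```

```text
[0.44238859 0.38491249 0.07631104] [ 0.61261081 -0.18965857 -2.51458334] 0.03839535091207887
```

View pics/b10.png

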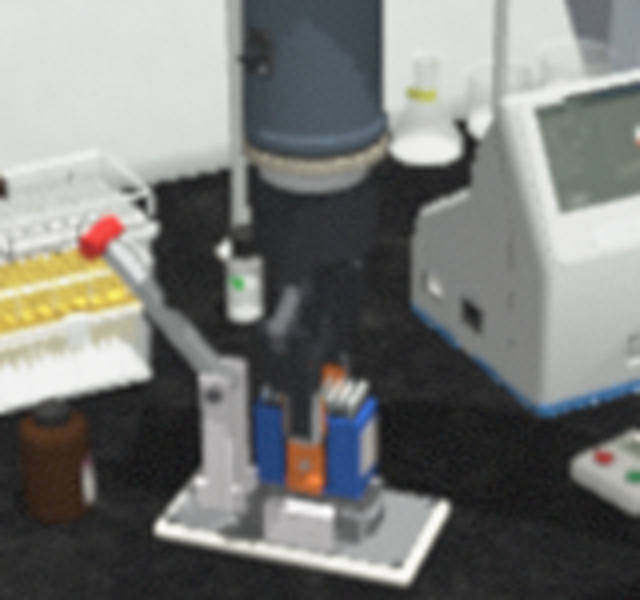

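Request:
jog_arm --pt "0 0 0 0 0 -0.7 220" --pt "0 0 0 0 0 -1.7 220" --pt "0 0 0 0 0 -2.7 220" --pt "0 0 0 0 0 -3.7 220" --pt "0 0 0 0 0 -4.5 220" --pt "0 0 0 0 0 -5 220" --pt "0 0 0 0 0 -5 220" --pt "0 0 0 0 0 -5 220" --pt "0 0 0 0 0 -5 220" --pt "0 0 0 0 0 -5 220" --pt "0 0 0 0 0 -5 220" --pt "0 0 0 0 0 -5 220"

```text
time: 9.7
ee_pos: [0.4418, 0.3843, 0.1249]
orientation: [[-0.729, -0.684, -0.001], [-0.684, 0.729, -0.001], [0.001, 0.0, -1.0]]
force: [0.7, 0.5, -2.8]
grip_width: 0.0384
```

```bash
python3 - <<'E'
from h import *
s=snap("scene",11)
b=cv2.resize(s["img"][120:270,170:330],None,fx=4,fy=4,interpolation=cv2.INTER_CUBIC)
cv2.imwrite("pics/b11.png",b)
from rig import arm; q=arm.read_state(); print(q["ee_pos"],q["force"],q["grip_width"],abs(q["joint_vel"]).max())
E
```

```text
[0.44185032 0.38436464 0.12494511] [ 0.00636064 -0.20189179 -2.83218612] 0.03823540686739308 0.0026762956391961144
```

View pics/b11.png

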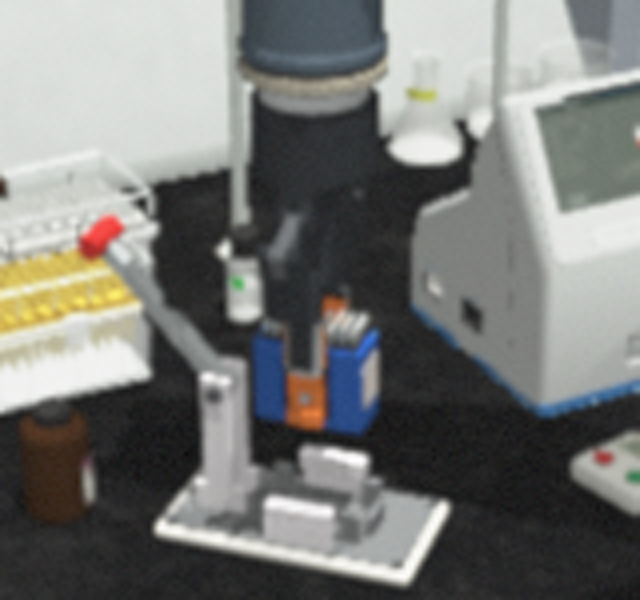

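```bash
python3 - <<'E'
from rig import arm
s=arm.read_state();print(s["grip_width"],s["force"])
print(arm.job_done())
E
```

```text
0.03823540686739308 [ 0.00636064 -0.20189179 -2.83218612]
the job is handed in; nothing more can be done
None
```

I swung the clamp arm back over centre until it stayed open. I then pinched the cassette's catches, lifted it straight up about 78 mm and handed the job in while still holding it. The whole run took about 10 s.

**Last checks**
- **Clamp:** the last picture shows the arm lying back at about its stop. I didn't measure its angle.
- **Cassette:** it hangs upright over its dock, with its underside at about 85 mm, clear of the 36 mm rails. This height comes from how far the tool rose.
- **Hold:** the tool carries 2.8 N, close to the cassette's weight (about 2.3 N), so the dock is not holding it. The joints were almost still, below 0.003 rad/s.
- **Bystanders:** I saw nothing displaced in the scene pictures, which don't show all of them.

**One reading disagreed:** the finger opening was 38 mm on the pinched catches, although fully pinched they should be 44 mm apart. I didn't find out why. It fell slightly during the lift, from 39.1 to 38.2 mm. The cassette came freely out of the rails, so both hooks were clear, but I had no direct reading of the catches.

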